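Lift the charger off its mat so the mat can be drawn out

ROBOT

A 7-joint arm with a two-finger parallel gripper is mounted at the origin on the work surface. World frame = base frame: x ahead of the robot, y to its left, z up, the work surface at z = 0. Lengths are in m, angles in rad, forces in N, time in s.
With the tool pointing down it reaches from about 0.425 to 0.825 m from the base axis. Payload 3.6 kg.
Tool frame: the origin (TCP) lies on the centre line of the jaws, within the pads' length; the fingertips stand 25 mm ahead of it and the grasp point (between the pads) lies 6 mm ahead of it (env.tip_extent is the distance from the TCP to the fingertips, in m); y points along the fingers, z is the direction in which the jaws open and shut, and the axes are right-handed (so a half turn about y gives the same grasp; the last joint's range is limited). The gripper opens to 93 mm and grips with 3 to 60 N. Pads are 15 mm wide; open, the fingers measure 128 mm over their backs; the gripper's body (75 mm by 188 mm) begins 65 mm behind the grasp point.
Start: joints at [-1.224, 0.615, -0.013, 1.423, 0.008, 1.103, -0.04], TCP at [0.237, 0.605, 0.244] pointing down, gripper open.
Joint ranges: [-3.12, 3.12], [-0.3, 2.06], [-1.34, 1.32], [0.26, 2.42], [-1.36, 4.5], [0.01, 1.98], [-2.84, 2.84]. Speed limits (rad/s): [2.79, 2.79, 3.14, 3.14, 3.14, 3.14, 3.14].

INTERFACE

Orientations are given as a unit quaternion [w, x, y, z].
In Python, from bench import env, capture, calibration gives the robot as it stands.
- The arm moves only by the tool send_rows, never from a script. Its argument "deltas" is a list of rows, each a list of 7 numbers: the finger opening in mm, from 0 to 93, then the shift along the world's x, y, z in units of 30 mm (1.0 is 30 mm), then the turn, a rotation vector about the world's x, y, z in units of 5 degrees (1.0 is 5 degrees). A call has exactly 5 rows; each row is the pose to reach, as a shift and turn from the pose commanded when the call began; what a row does not reach only later rows make up. A row lasts 1/8 s, in which the tool goes at most 62.5 mm and 10.7 degrees, less where a joint would pass 70% of its speed; a pose out of reach is approached as far as the arm can. A call with a gripper value outside its range is refused whole. The fingers move at their own pace and stop on an object; "squeeze" is the grip in N (left out, the last holds). Time passes only in rows, so rows that repeat a pose let the fingers close, or fill a call up. It gives the time, the measured TCP pose, the force and the opening at its end, in the units of the state.
- env.get_obs(): the state, without advancing time (a new reading comes with each control period).
- capture(name): name is "scene" or "top"; returns the picture (480x640x3 uint8, red, green, blue); there is no depth.
- calibration(name): a dict with "mtx" (3x3 intrinsics, pixels), "R" (3x3) and "t" (3): a world point X has camera coordinates R X + t. Camera axes: x right, y down, z forward; pixel columns grow to the right and rows downward; lengths in m; the calibration is good to about 2 mm. A picture is of the moment at which its call begins. calibration takes no time and is no camera call.
- env.sign_off(): hands the job in, once; it reports no verdict.
The state is a dict: "time_s": time; "joint_positions": joint angles; "joint_vel": joint speeds; "joint_torque": joint torques, N m; "tcp_pos": TCP position; "eef_rot": TCP orientation; "force": force on the tool from outside, world axes, zero at the start; "moment": the same for the moment, N m; "gripper_width": finger opening in m.
Only numpy, scipy, OpenCV 4.12 (cv2) and the standard library are available. Lean on these libraries where they do the work, as an engineer would, in place of code of your own. Each camera call takes 0.05 s, during which the arm holds its last target. There are 200 camera calls.

TASK

I want to draw the grey silicone mat out from under the white charger to wash it. First take the glass ring dish off the charger's lid and set it gently, upright, on the flat top of the beige dryer, its foot wholly on that top; then grip the charger by its base, lift it about 10 cm straight up off the mat and finish still holding it there in the air above the mat, steady and level with its lid shut - do not put it down or let go. Never drop or tip the dish, keep the charger level all the way, and leave the dryer, the pen cup and the spectacle case where they stand.

Things in the scene. Friction and masses are not known exactly. Their poses are not given: they have to be found in the camera images.
- shelf: Small fixed ash shelf board on two matte black steel brackets on the face of a low white half-wall; board 172 mm deep (x) by 460 mm long (y), 18 mm thick, its top 110 mm above the work surface. Origin on the work surface under the board's centre; x points to the half-wall, whose capping board is flush with the shelf's top. The mat, dryer and pen cup stand on it side by side about 140 mm apart, in any order.
- mat_top (a point): Centre of the upper face of the grey silicone mat, 120 mm (x) by 126 mm (y), 3 mm thick, fixed on the shelf.
- charger_center (a point): Centre (22 mm above its underside) of the loose white portable charger, about 0.11 to 0.23 kg, standing on the mat. Base 58 mm (x) by 92 mm (y) by 32 mm high with upright sides, gripped across the 58 mm (along its x). On it the hinged lid, 50 by 84 mm, flat-topped, inset 4 mm on each side, so that fingers on the base do not touch it; total height 44 mm. z up.
- charger_lid (a joint): Angle of the charger's hinged lid (rad): 0 shut, positive as it opens upward about its +x long edge. It is held shut only by its own weight (30 g), with no latch.
- dish_center (a point): Centre, half-way up (31 mm above the foot's underside), of the loose clear glass ring dish, about 0.11 to 0.17 kg: round foot 44 mm across, bowl 88 mm across at the rim, rim 17 mm high; an upright brass ring post 12 mm thick rises from its middle to 62 mm above the underside and is the place to grip. This point lies on the post's axis. At the start the dish stands on the charger's lid.
- dish_foot (a point): Centre of the underside of the ring dish's foot, 31 mm below dish_center.
- dryer_top (a point): Centre of the flat top of the beige plastic hearing-aid dryer, loose, 0.45 kg: body 84 by 84 by 50 mm, with a narrower flat lid 64 by 64 mm on it; this point is 64 mm above the shelf board.
- pen_cup: Loose bamboo pen cup, 68 mm across, 85 mm high, with three pencils (to 133 mm) and a black spring clip on its rim towards its -x side. Origin at the centre of its underside. To be left alone.
- specs_case: Loose blue spectacle case, 160 (x) by 62 (y) by 40 mm, lying on the work surface beside the shelf. Origin at the centre of its underside. To be left alone.
Not all that is in view belongs to the job. Leave any orange look-alike of the part that bears dish_center alone.

How it is judged:
By the outcome, as a careful person would: the job done as asked, in the order asked, and still so for the second after the job is handed in, while the arm keeps its last pose, push and grip.
It also fails if it takes over 61 s, if anything falls off the work surface, if the arm or the gripper's body presses on something with over 40 N, if the wrist force passes 120 N, or if a joint passes its speed limit or range.

## Working session

There is one attempt and no reset: what is moved stays moved. The work goes in short steps, Python scripts to look and compute and a tool call to move; the robot and the scene stay as the last step left them, time stands still between calls to the robot, and variables do not carry over. Pictures are saved under pics/ and viewed, on a budget of 10 in all, crops included, one or two more only if the job needs it, and the job is handed in when it is done.

Besides the shell and the picture viewer there is one more tool, called after "Call:" as name([rows], argument=value, ...), one row to a line, values as JSON. send_rows: Moves the arm, as the interface text tells. Its arguments: {"type":"object","properties":{"deltas":{"type":"array"},"squeeze":{"type":"number"}},"required":["deltas"]}

```bash
mkdir -p pics
python3 - <<'E'
from bench import env,capture,calibration
import cv2
o=env.get_obs(); print(o['time_s'],o['tcp_pos'],o['eef_rot'],o['gripper_width'])
for n in("scene","top"):
    c=calibration(n); print(n,c['mtx'].tolist(),(-c['R'].T@c['t']).round(3),c['R'].round(3).tolist())
    cv2.imwrite(f'pics/{n}0.png',capture(n)[:,:,::-1])
E
```

```text
0.0 [0.2371117  0.60443225 0.24248239] [-0.69389965  0.69568795 -0.13152162  0.13123876] 0.0930060004315809
scene [[624.6797740521453, 0.0, 325.269682741294], [0.0, 624.6797740521453, 247.7963039889888], [0.0, 0.0, 1.0]] [1.002 0.789 1.173] [[-0.881, 0.472, -0.008], [0.341, 0.625, -0.702], [-0.327, -0.622, -0.712]]
top [[534.0600552572432, 0.0, 326.62605756027455], [0.0, 534.0600552572432, 248.64102258347864], [0.0, 0.0, 1.0]] [ 0.311 -0.116  1.291] [[-0.015, -1.0, -0.013], [-0.981, 0.017, -0.195], [0.195, 0.01, -0.981]]
```

View pics/scene0.png

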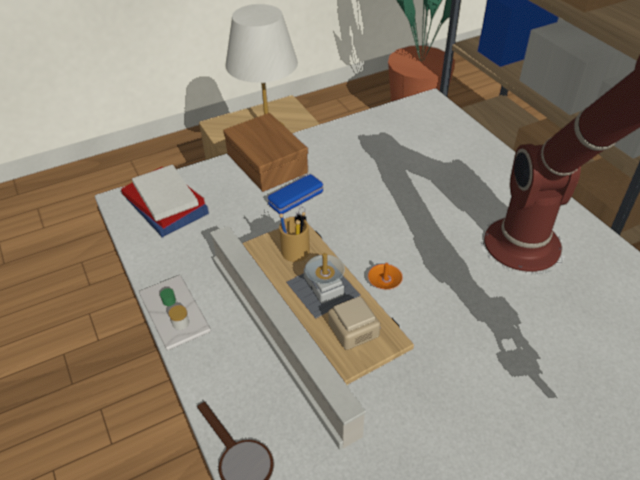

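View pics/top0.png

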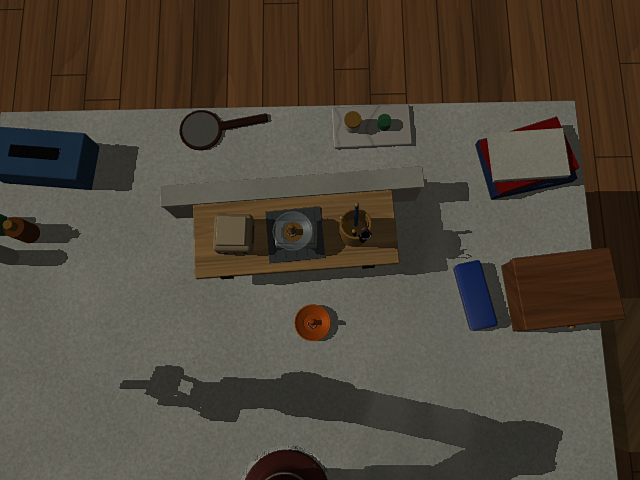

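The scene view shows the dryer (~352,320), dish on charger (~324,272) and pen cup (~295,240). The top view shows the dryer (~233,234), dish (~295,231), cup (~355,228), the orange decoy (~313,322) and the slightly yawed shelf. I'll enlarge both in one picture.

Run:
```python
import cv2,numpy as np
s=cv2.imread('pics/scene0.png')[235:385,270:420]; t=cv2.imread('pics/top0.png')[195:275,195:395]
a=cv2.resize(t,None,fx=4,fy=4,interpolation=cv2.INTER_CUBIC); b=cv2.resize(s[:140],None,fx=2,fy=2,interpolation=cv2.INTER_CUBIC)
c=np.zeros((600,800,3),np.uint8); c[:320,:800]=a; c[320:600,:300]=b
d=cv2.resize(cv2.imread('pics/scene0.png')[245:315,295:395],None,fx=4,fy=4,interpolation=cv2.INTER_CUBIC)
c[320:600,400:800]=d
cv2.imwrite('pics/crop0.png',c)
```

```text
(no output)
```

View pics/crop0.png

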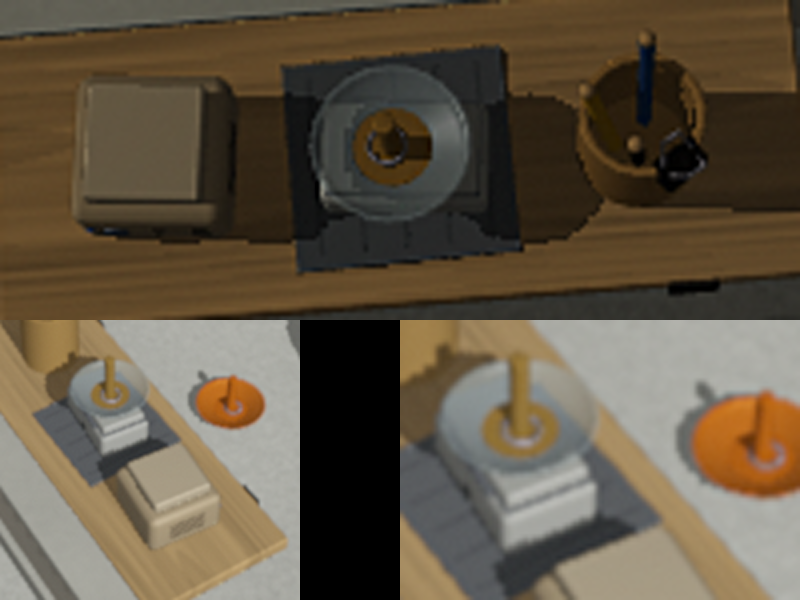

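```bash
cat > h.py <<'E'
import numpy as np
from bench import env,capture,calibration
def ray(n,px,z):
    c=calibration(n); o=-c['R'].T@c['t']
    d=c['R'].T@np.linalg.inv(c['mtx'])@np.array([px[0],px[1],1.])
    return o+d*(z-o[2])/d[2]
def proj(n,X):
    c=calibration(n); p=c['mtx']@(c['R']@np.asarray(X)+c['t']); return p[:2]/p[2]
def quad(n,ps,z):
    P=np.array([ray(n,p,z)[:2] for p in ps]); 
    e=np.roll(P,-1,0)-P
    print(n,'corners',P.round(4).tolist(),'c',P.mean(0).round(4),'len',np.linalg.norm(e,axis=1).round(3),'ang',np.degrees(np.arctan2(e[:,1],e[:,0])).round(1))
E
python3 - <<'E'
from h import *
t=lambda x,y:(x/4+195-.375,y/4+195-.375)
s=lambda x,y:((x-400)/4+295-.375,(y-320)/4+245-.375)
s2=lambda x,y:(x/2+270-.25,(y-320)/2+235-.25)
quad('top',[t(283,66),t(500,46),t(522,250),t(300,272)],.113)
quad('top',[t(84,82),t(198,80),t(202,200),t(82,200)],.174)
quad('scene',[s2(117,471),s2(167,446),s2(212,481),s2(158,510)],.174)
for z,p in((.174,t(391,143)),(.219,t(382,120)),(.16,t(392,147))): print('dish top',z,ray('top',p,z).round(4))
for z,p in((.174,s(518,415)),(.219,s(520,357)),(.16,s(519,431))): print('dish scene',z,ray('scene',p,z).round(4))
print('cup rim',ray('top',t(643,112),.195).round(4))
print('wall near edge',ray('top',(163,205),.11),ray('top',(424,187),.11))
E
```

```text
top corners [[0.6352, 0.035], [0.6447, -0.0891], [0.526, -0.1], [0.5156, 0.0246]] c [ 0.5804 -0.0324] len [0.124 0.119 0.125 0.12 ] ang [ -85.6 -174.8   94.8    5. ]
top corners [[0.6114, 0.1351], [0.6114, 0.0732], [0.545, 0.0701], [0.5462, 0.1345]] c [0.5785 0.1032] len [0.062 0.066 0.064 0.065] ang [ -90.  -177.3   89.     0.5]
scene corners [[0.6225, 0.0774], [0.5609, 0.073], [0.544, 0.1349], [0.6102, 0.1405]] c [0.5844 0.1064] len [0.062 0.064 0.066 0.064] ang [-175.9  105.3    4.9  -79. ]
dish top 0.174 [ 0.5745 -0.0312  0.174 ]
dish top 0.219 [ 0.5762 -0.03    0.219 ]
dish top 0.16 [ 0.5756 -0.0307  0.16  ]
dish scene 0.174 [ 0.5749 -0.0294  0.174 ]
dish scene 0.219 [ 0.5735 -0.029   0.219 ]
dish scene 0.16 [ 0.5741 -0.0301  0.16  ]
cup rim [ 0.584 -0.166  0.195]
wall near edge [0.65497455 0.27154382 0.11      ] [ 0.68672401 -0.32994106  0.11      ]
```

```bash
cat >> h.py <<'E'
from scipy.spatial.transform import Rotation as Rn
def tool():
    o=env.get_obs(); w,x,y,z=o['eef_rot']; R=Rn.from_quat([x,y,z,w])
    print(round(o['time_s'],3),'tcp',o['tcp_pos'].round(4),'w',round(float(o['gripper_width']),4),'F',np.round(o['force'],2),'M',np.round(o['moment'],2))
    return o,R
def goto(p,jawdeg):
    "shift (30mm units) & turn (5deg units) to TCP p, pointing down, jaws along jawdeg mod 180"
    o,R=tool(); best=None
    for j in (jawdeg,jawdeg+180):
        a=np.radians(j); Z=np.array([np.cos(a),np.sin(a),0]); Y=np.array([0,0,-1.]); X=np.cross(Y,Z)
        r=(Rn.from_matrix(np.c_[X,Y,Z])*R.inv()).as_rotvec(degrees=True)
        print('jaw',j,'shift',((np.array(p)-o['tcp_pos'])/.03).round(2),'turn',(r/5).round(2))
E
python3 - <<'E'
from h import *
o,R=tool(); print(R.as_matrix().round(3))
goto([.575,-.030,.270],5)
print(o['joint_positions'])
E
```

```text
0.1 tcp [0.2371 0.6045 0.2426] w 0.0931 F [1.31 0.   0.46] M [-0.01  0.01 -0.  ]
[[ 0.931 -0.001  0.365]
 [-0.365 -0.002  0.931]
 [ 0.    -1.    -0.002]]
0.1 tcp [0.2371 0.6045 0.2426] w 0.0931 F [1.31 0.   0.46] M [-0.01  0.01 -0.  ]
jaw 5 shift [ 11.26 -21.15   0.91] turn [  0.02  -0.02 -12.72]
jaw 185 shift [ 11.26 -21.15   0.91] turn [3.000e-02 2.000e-02 2.328e+01]
[-1.22346864  0.61578973 -0.01261397  1.42473291  0.00809     1.10342017
 -0.04039942]
```

Call:
send_rows([
  [93,0.75,-1.4,0.6,0,0,-0.85],
  [93,1.5,-2.8,1.2,0,0,-1.7],
  [93,2.25,-4.2,1.8,0,0,-2.5],
  [93,3,-5.6,2.2,0,0,-3.4],
  [93,3.75,-7,2.2,0,0,-4.2],
], squeeze=20)

```text
time_s: 0.72
tcp_pos: [0.3507, 0.3939, 0.3104]
eef_rot: [0.66, -0.658, 0.256, -0.257]
force: [0.2, -0.6, 0.7]
gripper_width: 0.0934
```

Call:
send_rows([
  [93,0.75,-1.4,0,0,0,-0.85],
  [93,1.5,-2.8,0,0,0,-1.7],
  [93,2.25,-4.2,0,0,0,-2.5],
  [93,3,-5.6,0,0,0,-3.4],
  [93,3.75,-7,0,0,0,-4.2],
])

```text
time_s: 1.35
tcp_pos: [0.4626, 0.1837, 0.3094]
eef_rot: [-0.601, 0.601, -0.372, 0.372]
force: [0.9, -0.1, 0.8]
gripper_width: 0.093
```

Call:
send_rows([
  [60,0.75,-1.4,0,0,0,-0.85],
  [60,1.5,-2.8,0,0,0,-1.7],
  [60,2.25,-4.2,0,0,0,-2.5],
  [60,3,-5.6,0,0,0,-3.4],
  [60,3.75,-7.1,0,0,0,-4.3],
])

```text
time_s: 1.98
tcp_pos: [0.5752, -0.0287, 0.3092]
eef_rot: [-0.521, 0.521, -0.478, 0.477]
force: [-0.1, -0.2, 0.2]
gripper_width: 0.0602
```

Run:
```python
from h import *
import cv2
goto([.575,-.030,.212],5)
o=env.get_obs();print(o['joint_positions'])
a=capture('scene')[225:345,260:420,::-1];b=capture('top')[185:285,190:390,::-1]
c=np.zeros((600,800,3),np.uint8)
c[:360,:480]=cv2.resize(a,None,fx=3,fy=3);c[360:,:480]=cv2.resize(b,(480,240));cv2.imwrite('pics/p1.png',c)
```

```text
1.975 tcp [ 0.5752 -0.0287  0.3092] w 0.0602 F [-0.1  -0.17  0.24] M [0.   0.   0.01]
jaw 5 shift [-0.01 -0.04 -3.24] turn [-0.01 -0.01  0.  ]
jaw 185 shift [-0.01 -0.04 -3.24] turn [-2.0e-02  1.0e-02 -3.6e+01]
[-0.24957138  0.46364331  0.41218916  1.55320158 -0.19661601  1.16693838
  0.28871965]
```

View pics/p1.png

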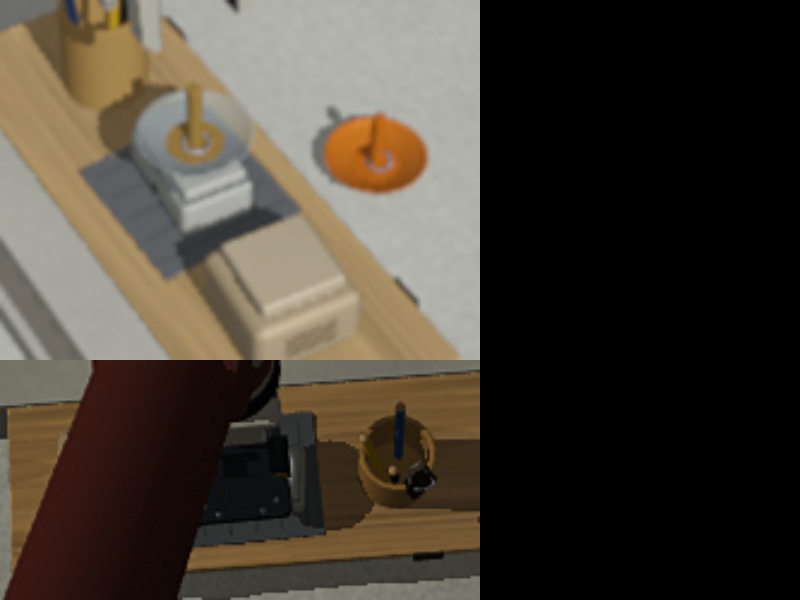

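The view from the scene camera (crop ×3, offset 260,225) shows the dish upright with its post top at ≈(195,90). A fingertip is entering at ≈(145,45), above the dish. I'll descend on the post and grip it.

Call:
send_rows([
  [60,0,0,-0.8,0,0,0],
  [60,0,0,-1.6,0,0,0],
  [60,0,0,-2.4,0,0,0],
  [60,0,0,-3,0,0,0],
  [60,0,0,-3.25,0,0,0],
])

```text
time_s: 2.7
tcp_pos: [0.5738, -0.0268, 0.2107]
eef_rot: [-0.521, 0.523, -0.478, 0.476]
force: [-0.3, -0.4, 0.5]
gripper_width: 0.06
```

Run:
```python
from h import *
import cv2
tool()
a=capture('scene')[225:325,260:410,::-1]
cv2.imwrite('pics/p2.png',cv2.resize(a,None,fx=5,fy=5,interpolation=cv2.INTER_CUBIC))
```

```text
2.7 tcp [ 0.5738 -0.0268  0.2107] w 0.06 F [-0.33 -0.42  0.47] M [-0.01 -0.01  0.  ]
```

View pics/p2.png

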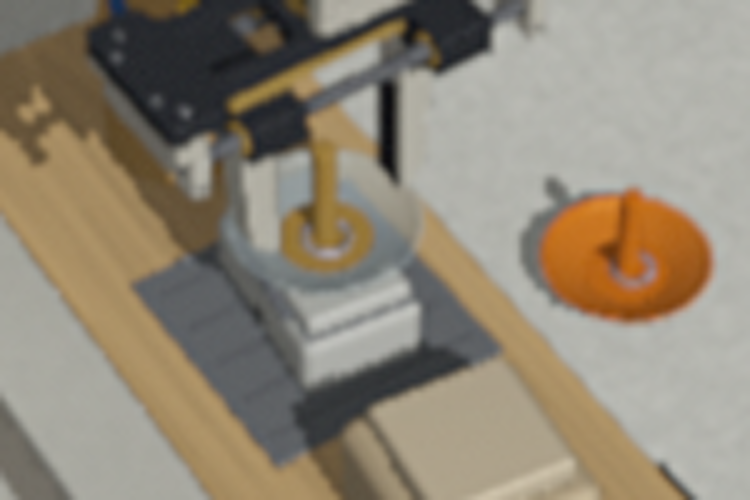

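The post (≈323,145 to 327,235 in the ×5 crop) stands between the two fingers (≈262,215 and ≈400,130), and the tips are above the bowl. I'll make a small y correction, then close.

Call:
send_rows([
  [50,0,-0.08,-0.05,0,0,0],
  [35,0,-0.08,-0.05,0,0,0],
  [20,0,-0.08,-0.05,0,0,0],
  [14,0,-0.08,-0.05,0,0,0],
  [5,0,-0.08,-0.05,0,0,0],
], squeeze=15)

```text
time_s: 3.38
tcp_pos: [0.5749, -0.0303, 0.2108]
eef_rot: [0.522, -0.522, 0.477, -0.477]
force: [-0.3, 0.4, -0.3]
gripper_width: 0.0147
```

Call:
send_rows([
  [0,0,0,0,0,0,0],
  [0,0,0,0,0,0,0],
  [0,0,0,0,0,0,0],
  [0,0,0,0,0,0,0],
  [0,0,0,0,0,0,0],
], squeeze=20)

```text
time_s: 4.0
tcp_pos: [0.5748, -0.0302, 0.2107]
eef_rot: [0.522, -0.522, 0.477, -0.477]
force: [-0.6, 0.1, 0.3]
gripper_width: 0.0114
```

Call:
send_rows([
  [0,0,0,0.2,0,0,0],
  [0,0,0,0.5,0,0,0],
  [0,0,0,0.9,0,0,0],
  [0,0,0,1.4,0,0,0],
  [0,0,0,2,0,0,0],
])

```text
time_s: 4.62
tcp_pos: [0.5748, -0.0303, 0.2719]
eef_rot: [0.522, -0.522, 0.477, -0.477]
force: [-0.9, 0.5, -1.2]
gripper_width: 0.0116
```

Run:
```python
from h import *
import cv2
o,R=tool()
a=capture('scene')[215:345,250:420,::-1]
cv2.imwrite('pics/p3.png',cv2.resize(a,None,fx=4,fy=4,interpolation=cv2.INTER_CUBIC))
```

```text
4.625 tcp [ 0.5748 -0.0303  0.2719] w 0.0116 F [-0.88  0.48 -1.23] M [-0.04  0.01  0.02]
```

View pics/p3.png

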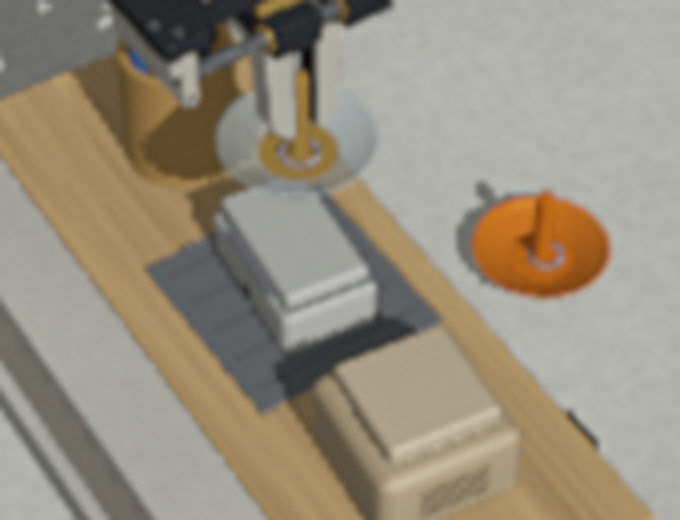

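The dish hangs upright and clear of the charger. The dryer top corners are at ≈(335,378), (435,335), (500,405) and (395,452) in the ×4 crop; the lid corners are at ≈(222,198), (290,300) and (370,263).

Run:
```python
from h import *
s=lambda x,y:(x/4+250-.375,y/4+215-.375)
quad('scene',[s(335,378),s(435,332),s(502,405),s(395,454)],.174)
P=[ray('scene',s(*p),.157)[:2] for p in((222,196),(290,300),(372,263))]
print(np.round(P,4),'c',np.round((P[0]+P[2])/2,4))
for a,b in((0,1),(1,2)):
    d=P[b]-P[a];print(np.linalg.norm(d),np.degrees(np.arctan2(d[1],d[0])))
goto([.581,.105,.272],5)
```

```text
scene corners [[0.6118, 0.0798], [0.5514, 0.0778], [0.5459, 0.1356], [0.6089, 0.1366]] c [0.5795 0.1075] len [0.06  0.058 0.063 0.057] ang [-178.1   95.4    0.9  -87. ]
[[ 0.5981 -0.0764]
 [ 0.6007  0.0093]
 [ 0.5491  0.0072]] c [ 0.5736 -0.0346]
0.0856622928517885 88.28129877162192
0.051575042794061825 -177.69766844044736
4.675 tcp [ 0.5764 -0.0307  0.2747] w 0.0114 F [ 1.94 -1.05 -0.08] M [-0.06 -0.02  0.01]
jaw 5 shift [ 0.15  4.52 -0.09] turn [ 0.    0.07 -0.02]
jaw 185 shift [ 0.15  4.52 -0.09] turn [-0.11  0.   35.98]
```

Call:
send_rows([
  [0,0.02,0.5,0,0,0,0],
  [0,0.06,1.4,0,0,0,0],
  [0,0.1,2.4,0,0,0,0],
  [0,0.14,3.4,0,0,0,0],
  [0,0.17,4.2,0,0,0,0],
])

```text
time_s: 5.3
tcp_pos: [0.5791, 0.099, 0.2696]
eef_rot: [-0.522, 0.523, -0.477, 0.476]
force: [0.6, -0.2, -0.6]
gripper_width: 0.0117
```

Call:
send_rows([
  [0,0,0.3,0,0,0,0],
  [0,0,0.3,-0.4,0,0,0],
  [0,0,0.3,-0.8,0,0,0],
  [0,0,0.3,-1.1,0,0,0],
  [0,0,0.3,-1.2,0,0,0],
])

```text
time_s: 5.92
tcp_pos: [0.5795, 0.1038, 0.2336]
eef_rot: [-0.521, 0.522, -0.478, 0.477]
force: [0.4, -0.2, -1.0]
gripper_width: 0.0117
```

Run:
```python
from h import *
import cv2
goto([.580,.105,.2278],5)
a=capture('scene')[255:365,290:430,::-1]
cv2.imwrite('pics/p4.png',cv2.resize(a,None,fx=5,fy=5,interpolation=cv2.INTER_CUBIC))
```

```text
5.925 tcp [0.5795 0.1038 0.2336] w 0.0117 F [ 0.38 -0.22 -1.  ] M [-0.05  0.01 -0.  ]
jaw 5 shift [ 0.02  0.04 -0.19] turn [ 0.01 -0.02 -0.  ]
jaw 185 shift [ 0.02  0.04 -0.19] turn [3.0e-02 1.0e-02 3.6e+01]
```

View pics/p4.png

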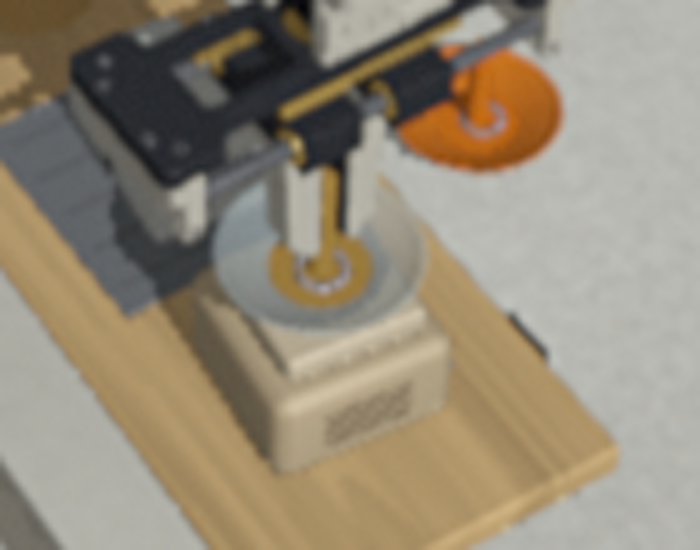

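The dish is level just above the dryer top (foot ≈(321,272) in the crop, dryer lid front corners ≈(295,375) and (425,318)). I'll lower it gently.

Call:
send_rows([
  [0,0,0,-0.04,0,0,0],
  [0,0,0,-0.08,0,0,0],
  [0,0,0,-0.11,0,0,0],
  [0,0,0,-0.14,0,0,0],
  [0,0,0,-0.16,0,0,0],
])

```text
time_s: 6.6
tcp_pos: [0.5799, 0.1047, 0.2299]
eef_rot: [0.522, -0.522, 0.477, -0.477]
force: [-0.7, 0.2, -1.4]
gripper_width: 0.0115
```

Call:
send_rows([
  [0,0,0,-0.01,0,0,0],
  [0,0,0,-0.02,0,0,0],
  [0,0,0,-0.03,0,0,0],
  [0,0,0,-0.03,0,0,0],
  [0,0,0,-0.03,0,0,0],
])

```text
time_s: 7.22
tcp_pos: [0.5799, 0.1047, 0.229]
eef_rot: [0.522, -0.522, 0.477, -0.477]
force: [0.0, 0.2, -0.4]
gripper_width: 0.0116
```

Call:
send_rows([
  [0,0,0,-0.01,0,0,0],
  [0,0,0,-0.02,0,0,0],
  [0,0,0,-0.03,0,0,0],
  [0,0,0,-0.03,0,0,0],
  [0,0,0,-0.03,0,0,0],
])

```text
time_s: 7.85
tcp_pos: [0.5799, 0.1047, 0.2281]
eef_rot: [-0.522, 0.522, -0.477, 0.477]
force: [0.6, -0.3, -0.9]
gripper_width: 0.0115
```

Run:
```python
from h import *
for i in range(3): tool(); capture('scene')
```

```text
7.85 tcp [0.5799 0.1047 0.2281] w 0.0115 F [ 0.61 -0.3  -0.86] M [-0.05  0.08  0.02]
7.9 tcp [0.5799 0.1047 0.2281] w 0.0115 F [ 0.36  0.59 -1.36] M [-0.11  0.06 -0.  ]
7.95 tcp [0.5799 0.1047 0.228 ] w 0.0117 F [-0.64 -0.12 -0.93] M [-0.03  0.05  0.02]
```

Not yet in contact (about −1.1 N carried). I'll keep going in 1 mm steps.

Call:
send_rows([
  [0,0,0,-0.01,0,0,0],
  [0,0,0,-0.02,0,0,0],
  [0,0,0,-0.03,0,0,0],
  [0,0,0,-0.03,0,0,0],
  [0,0,0,-0.03,0,0,0],
])

```text
time_s: 8.62
tcp_pos: [0.5799, 0.1047, 0.2277]
eef_rot: [0.522, -0.522, 0.477, -0.477]
force: [-1.8, -0.2, 5.2]
gripper_width: 0.0117
```

Call:
send_rows([
  [0,0,0,-0.01,0,0,0],
  [0,0,0,-0.02,0,0,0],
  [0,0,0,-0.02,0,0,0],
  [0,0,0,-0.02,0,0,0],
  [0,0,0,-0.02,0,0,0],
])

```text
time_s: 9.25
tcp_pos: [0.5799, 0.1047, 0.2277]
eef_rot: [0.522, -0.521, 0.477, -0.477]
force: [-2.9, -0.3, 7.6]
gripper_width: 0.0119
```

Run:
```python
from h import *
for i in range(3): tool(); capture('scene')
```

```text
9.25 tcp [0.5799 0.1047 0.2277] w 0.0119 F [-2.88 -0.26  7.58] M [-0.13  0.78  0.  ]
9.3 tcp [0.5799 0.1047 0.2276] w 0.0118 F [-3.2  -0.54  7.05] M [-0.18  0.77 -0.05]
9.35 tcp [0.58   0.1047 0.2276] w 0.0118 F [-2.57 -0.01  8.25] M [-0.14  0.77 -0.02]
```

Contact at TCP z 0.2277, exactly as predicted. I'll relax the push, then open gently.

Call:
send_rows([
  [0,0,0,0.01,0,0,0],
  [0,0,0,0.02,0,0,0],
  [0,0,0,0.03,0,0,0],
  [0,0,0,0.03,0,0,0],
  [0,0,0,0.03,0,0,0],
], squeeze=10)

```text
time_s: 10.02
tcp_pos: [0.5799, 0.1047, 0.2277]
eef_rot: [0.522, -0.522, 0.477, -0.477]
force: [-2.5, -0.3, 5.3]
gripper_width: 0.0116
```

Call:
send_rows([
  [12,0,0,0,0,0,0],
  [13,0,0,0,0,0,0],
  [15,0,0,0,0,0,0],
  [20,0,0,0,0,0,0],
  [30,0,0,0,0,0,0],
])

```text
time_s: 10.65
tcp_pos: [0.58, 0.1047, 0.2272]
eef_rot: [-0.522, 0.522, -0.477, 0.477]
force: [0.2, 0.8, -0.3]
gripper_width: 0.0261
```

Call:
send_rows([
  [40,0,0,0,0,0,0],
  [50,0,0,0,0,0,0],
  [50,0,0,0.3,0,0,0],
  [50,0,0,1,0,0,0],
  [50,0,0,2,0,0,0],
])

```text
time_s: 11.28
tcp_pos: [0.5796, 0.1047, 0.288]
eef_rot: [-0.521, 0.522, -0.478, 0.477]
force: [1.1, 0.0, 0.5]
gripper_width: 0.0501
```

Call:
send_rows([
  [60,0,0,1,0,0,0],
  [80,0,0,2,0,0,0],
  [93,0,-1.5,2.5,0,0,0],
  [93,0,-3,2.5,0,0,0],
  [93,0,-4.5,2.5,0,0,0],
])

```text
time_s: 11.9
tcp_pos: [0.5799, -0.0316, 0.3636]
eef_rot: [0.522, -0.521, 0.477, -0.478]
force: [-0.4, -1.3, -0.0]
gripper_width: 0.092
```

Run:
```python
from h import *
import cv2
tool()
s=capture('scene')[:,:,::-1];t=capture('top')[:,:,::-1]
cv2.imwrite('pics/s5.png',s);cv2.imwrite('pics/t5.png',t)
c=np.zeros((600,800,3),np.uint8)
c[:,:560]=cv2.resize(s[225:375,270:410],(560,600),interpolation=cv2.INTER_CUBIC)
c[:240,560:]=cv2.resize(t[195:275,195:275],(240,240))
cv2.imwrite('pics/p5.png',c)
```

```text
11.9 tcp [ 0.5799 -0.0316  0.3636] w 0.092 F [-0.38 -1.28 -0.01] M [-0.05  0.04  0.02]
```

View pics/p5.png

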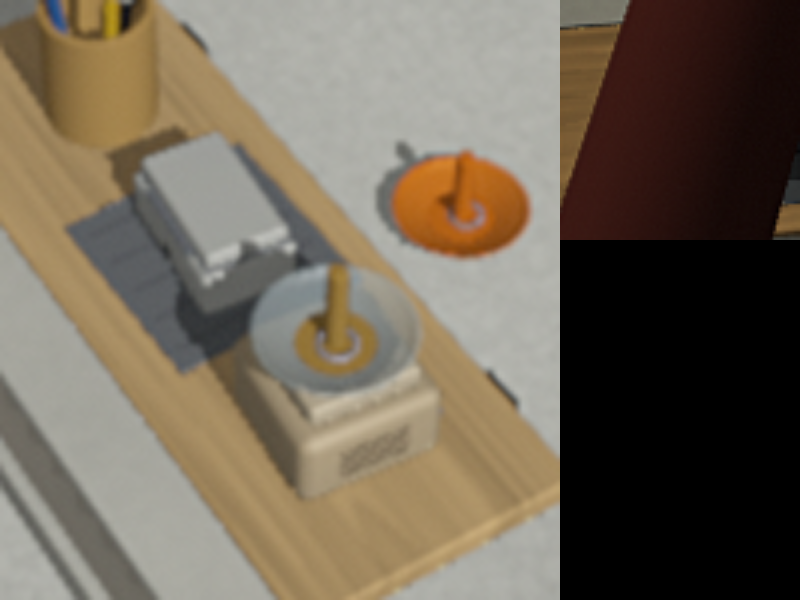

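The dish stands upright on the dryer lid (post ≈(337,270–345) in the crop). The charger's lid is fully visible at ≈(138–288,134–268). I'll measure the lid's pose through a mask.

Run:
```python
from h import *
import cv2
s=cv2.imread('pics/s5.png')
s4=lambda x,y:(x/4+270-.375,y/4+225-.375)
quad('scene',[s4(138,168),s4(215,134),s4(290,230),s4(208,268)],.157)
sub=s[225:310,290:350].astype(int)
print(s[271,322],s[262,322],s[280,330])
m=(np.abs(s.astype(int)-s[268,320].astype(int)).max(2)<16).astype(np.uint8)
m[:225]=0;m[310:]=0;m[:,:295]=0;m[:,350:]=0
n,l,st,ce=cv2.connectedComponentsWithStats(m,connectivity=4); k=l[268,320]; print(st[k])
mm=(l==k).astype(np.uint8); c=max(cv2.findContours(mm,0,cv2.CHAIN_APPROX_NONE)[0],key=len)[:,0]
P=np.array([ray('scene',p,.157)[:2] for p in c],np.float32)
print(cv2.minAreaRect(P*1000)); ang=cv2.minAreaRect(P*1000)
# foot check: brass disc centre
print('dish foot~',ray('scene',s4(336,343),.177).round(4))
```

```text
scene corners [[0.6042, -0.0693], [0.5544, -0.0718], [0.5526, 0.0111], [0.6042, 0.0137]] c [ 0.5788 -0.0291] len [0.05  0.083 0.052 0.083] ang [-177.1   91.3    2.9  -90. ]
[152 158 158] [154 158 157] [155 160 159]
[307 259  34  31 560]
((576.9896850585938, -30.119430541992188), (85.3785400390625, 46.95042037963867), 87.71123504638672)
dish foot~ [0.5783 0.1045 0.177 ]
```

Run:
```python
from h import *
goto([.577,-.030,.185],2)
```

```text
12.0 tcp [ 0.5791 -0.0381  0.3639] w 0.0929 F [-0.41 -0.21 -0.03] M [-0.07  0.07 -0.04]
jaw 2 shift [-0.07  0.27 -5.96] turn [ 0.06  0.02 -0.49]
jaw 182 shift [-0.07  0.27 -5.96] turn [-2.000e-02  9.000e-02  3.551e+01]
```

Call:
send_rows([
  [93,-0.05,0,-0.8,0,0,-0.3],
  [93,-0.1,0,-2.2,0,0,-0.6],
  [93,-0.1,0,-3.6,0,0,-0.6],
  [93,-0.1,0,-4.5,0,0,-0.6],
  [93,-0.1,0,-4.5,0,0,-0.6],
])

```text
time_s: 12.62
tcp_pos: [0.5758, -0.0291, 0.2259]
eef_rot: [-0.508, 0.51, -0.492, 0.489]
force: [0.6, -0.1, 1.3]
gripper_width: 0.0932
```

Call:
send_rows([
  [93,0,0,-0.3,0,0,0],
  [93,0,0,-0.6,0,0,0],
  [93,0,0,-0.9,0,0,0],
  [93,0,0,-1,0,0,0],
  [93,0,0,-1,0,0,0],
])

```text
time_s: 13.25
tcp_pos: [0.5769, -0.0303, 0.1973]
eef_rot: [-0.509, 0.509, -0.491, 0.491]
force: [1.3, 0.7, 0.6]
gripper_width: 0.093
```

Run:
```python
from h import *
import cv2
goto([.577,-.030,.144],2)
a=capture('scene')[215:325,260:400,::-1]
cv2.imwrite('pics/p6.png',cv2.resize(a,None,fx=5,fy=5,interpolation=cv2.INTER_CUBIC))
```

```text
13.25 tcp [ 0.5769 -0.0303  0.1973] w 0.093 F [1.28 0.73 0.64] M [0.   0.08 0.02]
jaw 2 shift [ 0.    0.01 -1.78] turn [-0.   -0.   -0.02]
jaw 182 shift [ 0.    0.01 -1.78] turn [ 1.000e-02 -0.000e+00  3.598e+01]
```

View pics/p6.png

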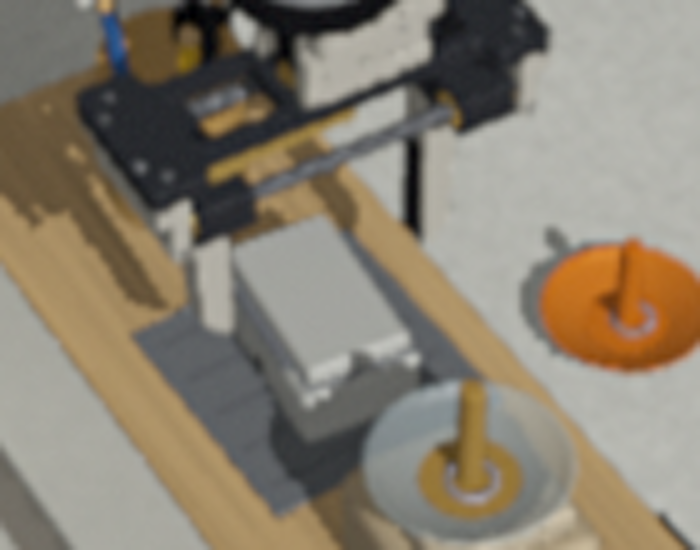

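The fingers straddle the charger: near finger tip ≈(217,330), far finger ≈(430,230), with the lid between them and the dish still upright on the dryer. I'll descend.

Call:
send_rows([
  [93,0,0,-0.4,0,0,0],
  [93,0,0,-0.9,0,0,0],
  [93,0,0,-1.3,0,0,0],
  [93,0,0,-1.6,0,0,0],
  [93,0,0,-1.75,0,0,0],
])

```text
time_s: 13.92
tcp_pos: [0.5767, -0.0303, 0.1441]
eef_rot: [-0.509, 0.509, -0.491, 0.491]
force: [0.2, 0.2, -0.7]
gripper_width: 0.0928
```

Call:
send_rows([
  [85,0,0,0,0,0,0],
  [78,0,0,0,0,0,0],
  [72,0,0,0,0,0,0],
  [68,0,0,0,0,0,0],
  [65,0,0,0,0,0,0],
], squeeze=15)

```text
time_s: 14.55
tcp_pos: [0.577, -0.0303, 0.1451]
eef_rot: [0.509, -0.509, 0.491, -0.491]
force: [-0.7, -0.7, 0.2]
gripper_width: 0.0656
```

Call:
send_rows([
  [63,0,0,0,0,0,0],
  [61,0,0,0,0,0,0],
  [59,0,0,0,0,0,0],
  [57,0,0,0,0,0,0],
  [55,0,0,0,0,0,0],
])

```text
time_s: 15.18
tcp_pos: [0.5765, -0.0303, 0.1449]
eef_rot: [-0.509, 0.509, -0.491, 0.491]
force: [-0.7, -0.4, 0.4]
gripper_width: 0.0584
```

Call:
send_rows([
  [50,0,0,0,0,0,0],
  [45,0,0,0,0,0,0],
  [45,0,0,0,0,0,0],
  [45,0,0,0,0,0,0],
  [45,0,0,0,0,0,0],
], squeeze=35)

```text
time_s: 15.8
tcp_pos: [0.577, -0.0303, 0.1449]
eef_rot: [0.509, -0.509, 0.491, -0.491]
force: [-1.0, 0.5, 0.5]
gripper_width: 0.0586
```

Gripped at 58.5 mm. I'll lift slowly, smoothly, straight up by 100 mm.

Call:
send_rows([
  [45,0,0,0.05,0,0,0],
  [45,0,0,0.12,0,0,0],
  [45,0,0,0.2,0,0,0],
  [45,0,0,0.28,0,0,0],
  [45,0,0,0.34,0,0,0],
])

```text
time_s: 16.42
tcp_pos: [0.577, -0.0303, 0.1554]
eef_rot: [0.509, -0.509, 0.491, -0.491]
force: [-0.7, -0.2, -0.8]
gripper_width: 0.0579
```

Call:
send_rows([
  [45,0,0,0.1,0,0,0],
  [45,0,0,0.22,0,0,0],
  [45,0,0,0.36,0,0,0],
  [45,0,0,0.5,0,0,0],
  [45,0,0,0.64,0,0,0],
])

```text
time_s: 17.05
tcp_pos: [0.5769, -0.0303, 0.1747]
eef_rot: [0.509, -0.509, 0.491, -0.491]
force: [-0.4, -0.3, -1.9]
gripper_width: 0.0584
```

Call:
send_rows([
  [45,0,0,0.16,0,0,0],
  [45,0,0,0.34,0,0,0],
  [45,0,0,0.52,0,0,0],
  [45,0,0,0.7,0,0,0],
  [45,0,0,0.88,0,0,0],
])

```text
time_s: 17.68
tcp_pos: [0.5769, -0.0303, 0.2011]
eef_rot: [0.509, -0.509, 0.491, -0.491]
force: [0.5, 0.0, -2.4]
gripper_width: 0.0582
```

Call:
send_rows([
  [45,0,0,0.18,0,0,0],
  [45,0,0,0.36,0,0,0],
  [45,0,0,0.54,0,0,0],
  [45,0,0,0.72,0,0,0],
  [45,0,0,0.88,0,0,0],
])

```text
time_s: 18.3
tcp_pos: [0.5769, -0.0303, 0.2275]
eef_rot: [0.509, -0.509, 0.491, -0.491]
force: [-0.2, -0.5, -1.0]
gripper_width: 0.058
```

Call:
send_rows([
  [45,0,0,0.14,0,0,0],
  [45,0,0,0.28,0,0,0],
  [45,0,0,0.4,0,0,0],
  [45,0,0,0.5,0,0,0],
  [45,0,0,0.58,0,0,0],
])

```text
time_s: 18.92
tcp_pos: [0.5769, -0.0303, 0.2447]
eef_rot: [0.509, -0.509, 0.491, -0.491]
force: [0.3, 0.2, -0.9]
gripper_width: 0.0581
```

Call:
send_rows([
  [45,0,0,0.02,0,0,0],
  [45,0,0,0.02,0,0,0],
  [45,0,0,0.02,0,0,0],
  [45,0,0,0.02,0,0,0],
  [45,0,0,0.02,0,0,0],
])

```text
time_s: 19.55
tcp_pos: [0.5769, -0.0303, 0.2451]
eef_rot: [-0.509, 0.509, -0.491, 0.491]
force: [0.1, 0.1, -1.3]
gripper_width: 0.0585
```

Run:
```python
from h import *
import cv2
goto([.577,-.030,.245],2)
a=capture('scene')[185:335,240:420,::-1]
cv2.imwrite('pics/p7.png',cv2.resize(a,(720,600),interpolation=cv2.INTER_CUBIC))
```

```text
19.55 tcp [ 0.5769 -0.0303  0.2451] w 0.0585 F [ 0.11  0.08 -1.27] M [-0.08  0.1  -0.  ]
jaw 2 shift [ 0.    0.01 -0.  ] turn [-0.   -0.   -0.02]
jaw 182 shift [ 0.    0.01 -0.  ] turn [ 0.   -0.   35.98]
```

View pics/p7.png

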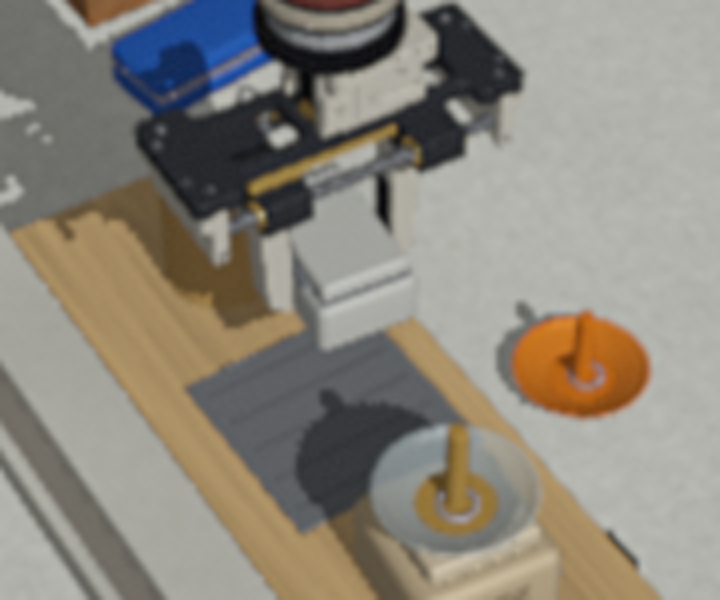

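The charger hangs level in the jaws (front face ≈(310–412,270–348)), with its lid shut and clear of the mat. The dish is upright on the dryer. The cup is mostly hidden by the gripper, but its shadow and base are in place. I'll hand it in.

Run:
```python
from h import *
p=lambda x,y:(x/4+240-.375,y/4+185-.375)
a,b=ray('scene',p(322,348),.213),ray('scene',p(412,306),.213); print('base bottom edge',a.round(3),b.round(3),np.linalg.norm(a-b))
tool(); print(env.sign_off())
```

```text
base bottom edge [0.603 0.007 0.213] [0.547 0.003 0.213] 0.05592622896191911
19.6 tcp [ 0.5769 -0.0303  0.2451] w 0.058 F [-0.35  0.55 -1.8 ] M [-0.07  0.06  0.01]
the job is handed in; nothing more can be done
None
```

I moved the ring dish onto the dryer, then lifted the charger about 100 mm straight up. I handed the job in at 19.6 s, still holding the charger in the air above the mat.

- **Dish:** I gripped it by its post and lowered it until it touched at the predicted height (about 8 N of push, eased before letting go). Its foot was about 2 mm from the measured centre of the dryer's top, where the margin is about 10 mm. The last pictures show it upright there.
- **Charger:** I gripped it by its base with the jaws at 58 mm and a 35 N squeeze. At the end the tool was steady and pointing straight down. The base's lower front edge measured 56 mm at the expected height against 58 mm nominal, and the lid looked shut and level.
- **Not fully checked:** At the end the gripper hid most of the pen cup, so I saw only parts of it and its shadow, and nothing suggests it moved. I did not measure the dryer, cup or case again. The charger's yaw readings differed by a few degrees (about −2 to +3); I gripped at 2°, and the fingers closed on it without trouble.

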